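# Park the button carton in the rack corner

### The job

Push the egg carton of red buttons along the table into a corner of the wooden rack, so that one long side lies flush against the back batten and one end flush against the middle divider. Only push it: do not lift or tip it, and leave the carton of screws, the reel, the mug and the toy watering can where they stand.

Things in the scene. Friction and masses are not known exactly. Their poses are not given: they have to be found in the camera images.
- button_carton: grey pulp egg-carton base with six cups full of red and orange buttons, 150 mm long (its y) by 105 mm wide (its x) over an 8 mm rim at 38 to 46 mm height; sides below slope in 7 mm. Loose, 0.18 to 0.35 kg, too wide to grasp. Origin: centre of its underside. Starts left or right of the divider, long side roughly along the batten and short of it.
- screw_carton: the same grey carton but full of steel screws, 150 mm long (its y) by 105 mm wide (its x) over an 8 mm rim at 38 to 46 mm height; sides below slope in 7 mm. Loose, 0.18 to 0.35 kg, too wide to grasp. Origin: centre of its underside. On the other side of the divider.
- rack: pale wooden T-shaped rack fixed to the table, 55 mm high, 18 mm thick: back batten 560 mm long along y (-280 to 280), its robot-side face at x = 0; middle divider from x = -110 mm to 0, y = -9 to 9 mm. Origin: on the table, where that face meets the divider's centre plane; x points away from the robot, y to its left. A corner on each side of the divider; either counts.
- reel: blue plastic thread reel standing upright, 40 mm diameter, 54 mm high, 50 g, loose, in the gap between the cartons on the robot's side; origin: centre of its underside; leave it.
- mug: white mug, 76 mm diameter with a handle reaching some 35 mm further along its y, 90 mm high, loose, outward of one of the cartons; origin: centre of its underside; leave it.
- can: small green plastic toy watering can, 56 mm diameter, 60 mm high, spout reaching 73 mm along its x, handle 49 mm the other way, 60 g, loose, outward of the other carton; origin: centre of its underside; leave it.
Mind the look-alikes: they are no part of the job. What is shaped like the button_carton but blue or yellow is not meant.

How it is judged (in metres and radians):
At the end, for the whole second after the job is handed in: The button carton stands flat on the table in a corner of the rack: its long side within 5 mm of the back batten, its end within 5 mm of the divider, square to the rack within 0.06 rad, at rest; the screw carton, reel, mug and toy watering can are within 20 mm of where they began (x of button_carton in the frame of rack between -0.0575 and -0.049 m and (y of button_carton in the frame of rack between 0.08 and 0.089 m or y of button_carton in the frame of rack between -0.089 and -0.08 m) and angle between the x axis of button_carton and the x axis of rack, either way round below 0.06 rad and height (world z) of button_carton below 0.004 m and angle between button_carton's own z axis and vertical below 0.05 rad and linear speed of button_carton below 0.01 m/s and angular speed of button_carton below 0.05 rad/s and distance of each of screw_carton, reel, mug, can from where it was at the start of the episode below 0.02 m); the robot touches nothing.
It fails at once if the button carton is lifted off the table (height (world z) of button_carton above 0.01 m).
It fails at once if the button carton is tipped (angle between button_carton's own z axis and vertical above 0.2 rad).
It fails at once if the screw carton, reel, mug or toy watering can is moved more than 20 mm (distance of any of screw_carton, reel, mug, can from where it was at the start of the episode above 0.02 m).
It fails at once if the screw carton, reel, mug or toy watering can is tipped (angle between any of screw_carton, reel, mug, can's own z axis and vertical above 0.25 rad).
It also fails if it takes over 59 s, if anything falls off the work surface, if the arm or the gripper's body presses on something with over 40 N, if the wrist force passes 120 N, or if a joint passes its speed limit or range.

### The arm

A 7-joint arm with a two-finger parallel gripper is mounted at the origin on the work surface. World frame = base frame: x ahead of the robot, y to its left, z up, the work surface at z = 0. Lengths are in mm, angles in rad, forces in N, time in s.
With the tool pointing down it reaches from about 400 to 900 mm from the base axis. Payload 5.5 kg.
Tool frame: the origin (TCP) lies on the centre line of the jaws, within the pads' length; the fingertips stand 14 mm ahead of it and the grasp point (between the pads) lies 5 mm behind it; z points along the fingers, y is the line along which they close (so a half turn about z gives the same grasp; the last joint's range is limited). The gripper opens to 92 mm and grips with 3 to 60 N. Pads are 19 mm wide; open, the fingers measure 130 mm over their backs; the gripper's body (75 mm by 190 mm) begins 47 mm behind the grasp point.
Start: joints at [1.512, 0.501, -0.427, 1.55, 0.221, 1.138, -0.21], TCP at [205.611, -616.623, 240.729] pointing down, gripper open.
Joint ranges: [-2.88, 2.88], [-0.31, 2.03], [-1.54, 1.56], [0.2, 2.42], [-1.41, 4.55], [0.19, 2.02], [-2.57, 2.57]. Speed limits (rad/s): [2.57, 2.57, 3.14, 3.14, 3.14, 3.14, 3.14].

### API

Orientations are given as a rotation vector (axis times angle).
In Python, from cell import read_state, camera, camera_info, job gives the robot as it stands.
- The arm moves only by the shell command python3 -m inch 'ROWS' [FORCE]. ROWS is JSON, a list of rows, each an object with "offset": the shift along the tool's x, y, z in mm, a list of three; "roll": the turn about the tool's z in rad; "grip": the gripper command: -1 is shut, 1 is fully open, values between are in proportion. In form: [{"offset": [dx, dy, dz], "roll": roll, "grip": grip}, ...]. A call has exactly 10 rows; each row is the pose to reach, as a shift and turn from the pose commanded when the call began, along the tool's axes at that moment; what a row does not reach only later rows make up. A row lasts 1/12 s, in which the tool goes at most 41.7 mm and 7.16 degrees, less where a joint would pass 70% of its speed; a pose out of reach is approached as far as the arm can. A call with a gripper value outside its range is refused whole. The fingers move at their own pace and stop on an object; FORCE is the grip in N (left out, the last holds). Time passes only in rows, so rows that repeat a pose let the fingers close, or fill a call up. It gives the time, the measured TCP pose, the force, the opening and the grip force at its end, in the units of the state.
- read_state(): the state, without advancing time (a new reading comes with each control period).
- camera(name): name is "scene" or "side" or "wrist"; returns (picture, depth): 420x560x3 uint8, blue, green, red; 420x560 float32, mm along the optical axis (not along the pixel's ray), 0 where there is no reading.
- camera_info(name): a dict with "vertical_fov" (degrees; the focal length in pixels is half the picture's height over the tangent of half this angle, whatever the lens; pixels are square), "cx", "cy" (the principal point, pixels), "R" (3x3) and "t" (3): a world point X has camera coordinates R X + t; the wrist camera has in their place "tool_from_camera" (4x4, takes a point from camera to tool coordinates, whose origin is the TCP and whose axes are the flange's). Camera axes: x right, y down, z forward; pixel columns grow to the right and rows downward; lengths in mm; the calibration is good to about 2 mm. The wrist camera is an equidistant fisheye: a pixel r from the principal point sees the ray r / f radians off the axis. A picture is of the moment at which its call begins: read the wrist's pose just before it. camera_info takes no time and is no camera call.
- job.hand_in(): hands the job in; it is judged then, once.
The state is a dict: "t": time; "q": joint angles; "dq": joint speeds; "tau": joint torques, N m; "eef_pos": TCP position; "eef_rot": TCP orientation; "force": force on the tool from outside, world axes, zero at the start; "torque": the same for the moment, N m; "grip_width": opening from 0.0 (shut) to 1.0 (fully open); "grip_force": force on a finger pad.
Only numpy, scipy, OpenCV 4.12 (cv2) and the standard library are available. Lean on these libraries where they do the work, as an engineer would, in place of code of your own. Each camera call takes 0.05 s, during which the arm holds its last target. There are 200 camera calls.

## Working session

There is one attempt and no reset: what is moved stays moved. The work goes in short steps, Python scripts to look and compute and a shell command to move; the robot and the scene stay as the last step left them, time stands still between calls to the robot, and variables do not carry over. Pictures are saved under pics/ and viewed, at most 10 in all, crops included, and the job is handed in when it is done.

```bash
mkdir -p pics; ls
python3 - <<'E'
from cell import read_state,camera,camera_info
import cv2,numpy as np
s=read_state();print(s['t'],s['eef_pos'],s['eef_rot'],s['force'])
for n in ['scene','side']:
    p,d=camera(n);cv2.imwrite(f'pics/{n}0.png',p);np.save(f'{n}0.npy',d);print(n,camera_info(n))
E
```

```text
pics
0.0 [ 205.3204601  -616.00674354  239.68812039] [-3.09912954e+00 -5.02993504e-01  3.71762547e-04] [0.34945441 0.76522302 0.16874894]
scene {'vertical_fov': 50.295506342562746, 'cx': 282.53701044088837, 'cy': 206.94603276580236, 'R': array([[-0.32965686,  0.94383347,  0.02246613],
       [ 0.59917191,  0.22754673, -0.76760374],
       [-0.7296022 , -0.23958476, -0.64053085]]), 't': array([ 154.97957689, -256.24279733, 1497.10804316])}
side {'vertical_fov': 52.84084322976069, 'cx': 272.3016941480953, 'cy': 201.81751165109716, 'R': array([[-0.92614469, -0.37707726, -0.00829113],
       [-0.27477024,  0.68959976, -0.67003991],
       [ 0.25837438, -0.61827575, -0.74227877]]), 't': array([ 420.81780771,  133.70072163, 1272.15331453])}
```

View pics/scene0.png

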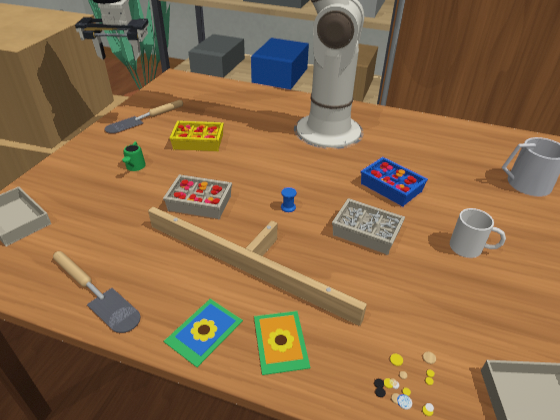

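View pics/side0.png

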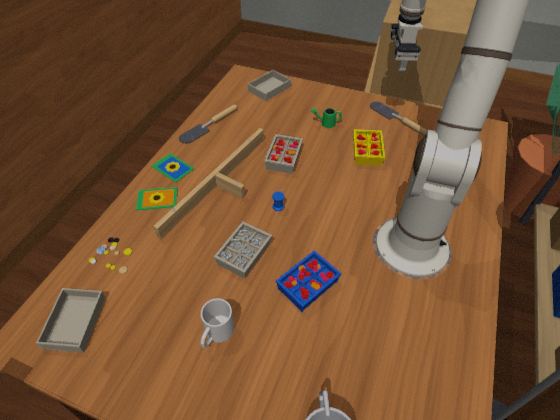

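The scene view shows four six-cup cartons: yellow (197,135), blue (393,180), grey with red/orange buttons (198,196) and grey with screws (368,226). The grey one at (198,196) fits button_carton, since it is grey and holds red buttons. The reel is at (288,200), the mug at (472,233) and the can at (133,157). I'll confirm with a crop and measure.

```bash
cat > h.py <<'E'
import numpy as np,cv2
from cell import camera_info
def cloud(n,d):
    c=camera_info(n);h,w=d.shape;f=h/2/np.tan(np.radians(c['vertical_fov']/2))
    v,u=np.mgrid[:h,:w];P=np.stack([(u-c['cx'])/f*d,(v-c['cy'])/f*d,d],-1)
    X=(P-c['t'])@c['R'];X[d<=0]=np.nan;return X
def rect(X,roi,lo,hi):
    x0,y0,x1,y1=roi;A=X[y0:y1,x0:x1].reshape(-1,3);A=A[(A[:,2]>lo)&(A[:,2]<hi)]
    return A,cv2.minAreaRect(A[:,:2].astype(np.float32))
E
python3 - <<'E'
from h import *
R={'scene':dict(btn=(160,170,236,222),scr=(328,195,410,255),rack=(140,200,370,325),reel=(275,182,303,216),mug=(448,205,510,262),can=(115,138,152,175)),
'side':dict(btn=(260,130,308,176),scr=(210,218,276,280),rack=(150,125,270,238),reel=(268,188,290,214),mug=(195,295,238,350),can=(308,100,345,130))}
for n in R:
    X=cloud(n,np.load(n+'0.npy'))
    for k,roi in R[n].items():
        lo,hi=dict(btn=(32,60),scr=(32,60),rack=(47,62),reel=(10,70),mug=(15,100),can=(10,70))[k]
        A,r=rect(X,roi,lo,hi);print(n,k,len(A),np.percentile(A[:,2],95).round(1),np.round(cv2.boxPoints(r)).astype(int).tolist(),np.round(r[0]),np.round(r[1]),round(r[2],1))
p=cv2.imread('pics/scene0.png')[120:270,100:320];cv2.imwrite('pics/crop.png',cv2.resize(p,None,fx=3.5,fy=3.5,interpolation=cv2.INTER_CUBIC))
E
```

```text
scene btn 1695 56.6 [[435, -153], [452, -304], [645, -283], [628, -132]] [ 540. -218.] [194. 151.] 6.2
scene scr 1653 49.3 [[288, 163], [500, 132], [522, 281], [309, 311]] [405. 222.] [150. 214.] 81.8
scene rack 2746 58.8 [[314, -232], [626, -294], [735, 255], [424, 317]] [525.  11.] [560. 318.] 78.7
scene reel 269 57.7 [[413, 21], [413, -17], [453, -17], [453, 21]] [433.   2.] [39. 38.] 0.3
scene mug 1611 91.3 [[365, 440], [430, 396], [487, 481], [422, 525]] [426. 461.] [103.  79.] 56.2
scene can 443 66.9 [[357, -466], [372, -515], [489, -479], [474, -430]] [ 423. -472.] [122.  51.] 16.9
side btn 780 50.6 [[438, -150], [457, -307], [616, -287], [597, -131]] [ 527. -219.] [160. 158.] 6.9
side scr 1207 49.5 [[394, 147], [499, 131], [521, 284], [416, 299]] [457. 215.] [154. 107.] 81.8
side rack 1152 59.9 [[398, 163], [590, -302], [909, -171], [716, 295]] [653.  -4.] [345. 504.] 22.4
side reel 170 58.6 [[411, -14], [450, -17], [453, 20], [415, 24]] [432.   3.] [38. 39.] 84.6
side mug 1033 92.3 [[365, 442], [428, 399], [486, 484], [423, 526]] [425. 463.] [102.  76.] 56.0
side can 294 65.9 [[345, -585], [443, -608], [480, -446], [382, -423]] [ 413. -515.] [166. 101.] 77.1
```

View pics/crop.png

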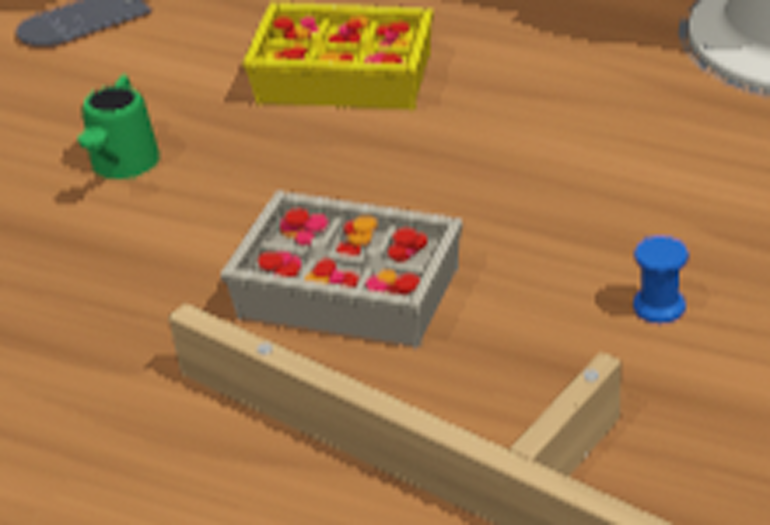

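The crop confirms it: grey pulp carton with red/orange buttons, centred at scene pixel (198,196). Next is a cleaner rack and carton fit, with neighbouring objects excluded.

Run:
```python
from h import *
from scipy.optimize import minimize
for n in ['scene','side']:
    X=cloud(n,np.load(n+'0.npy'));I=cv2.imread(f'pics/{n}0.png').astype(int);sat=I[...,2]-I[...,0]
    a=X.reshape(-1,3);s=sat.reshape(-1)
    m=(a[:,2]>52)&(a[:,2]<63)&(s>35)&(a[:,0]>470)&(a[:,0]<760)&(abs(a[:,1])<330)
    # batten: RANSAC-ish line via Huber iterations from slope guess
    B=a[m];L=None
    # only far part = batten: iterate
    best=None
    for th in np.arange(-.5,.5,.01):
        c=B[:,0]*np.cos(th)+B[:,1]*np.sin(th);h,e=np.histogram(c,np.arange(300,900,3));hh=np.convolve(h,np.ones(6),'same');
        if best is None or hh.max()>best[0]:best=(hh.max(),th,e[hh.argmax()])
    _,th,c0=best
    c=B[:,0]*np.cos(th)+B[:,1]*np.sin(th);bt=B[abs(c-c0)<14]
    r=cv2.minAreaRect(bt[:,:2].astype(np.float32));print(n,'batten',len(bt),bt[:,2].mean().round(1),np.round(cv2.boxPoints(r),1).tolist(),np.round(r[1]))
    vx,vy,x0,y0=cv2.fitLine(bt[:,:2].astype(np.float32),cv2.DIST_HUBER,0,.01,.01).ravel();
    if vy<0:vx,vy=-vx,-vy
    yaw=np.arctan2(-vx,vy)
    ex=np.array([vy,-vx]);ey=np.array([vx,vy]);q=(bt[:,:2]-[x0,y0])@np.c_[ex,ey]
    fr=np.percentile(q[:,0],[2,50,98]);ye=(q[:,1].min(),q[:,1].max());O=np.array([x0,y0])+ex*(np.mean(fr[[0,2]])-9)+ey*np.mean(ye)
    print(' yaw',yaw.round(4),'O',O.round(1),fr.round(1),np.round(ye,1))
    Q=(B[:,:2]-O)@np.c_[ex,ey];dv=Q[(Q[:,0]<-8)&(Q[:,0]>-125)&(abs(Q[:,1])<25)];print(' divider in rack',len(dv),np.percentile(dv,[2,98],axis=0).round(1).tolist())
    for k,cx,cy in [('btn',496,-222),('scr',457,215)]:
        w=(a[:,2]>40)&(a[:,2]<54)&(np.hypot(a[:,0]-cx,a[:,1]-cy)<105)&(s<200)
        C=a[w];C=C[((C[:,:2]-O)@ex)<-3]
        r=cv2.minAreaRect(C[:,:2].astype(np.float32));bx=cv2.boxPoints(r);print(k,len(C),np.round(r[0],1),np.round(r[1],1),round(r[2],2),'rack:',(((np.array(r[0])-O)@np.c_[ex,ey])).round(1),'corners rack',((bx-O)@np.c_[ex,ey]).round().tolist())
```

```text
scene batten 1806 56.4 [[602.0999755859375, -289.70001220703125], [626.2999877929688, -294.5], [734.9000244140625, 255.1999969482422], [710.7000122070312, 260.0]] [560.  25.]
 yaw -0.1981 O [660.8 -15.7] [-11.2   0.    7.8] [-308.9  251.5]
 divider in rack 255 [[-106.8, -7.8], [-9.9, 9.8]]
btn 938 [ 498.2 -222.6] [110.6 151.3] 6.55 rack: [-118.7 -234.9] corners rack [[-195.0, -180.0], [-148.0, -324.0], [-43.0, -290.0], [-89.0, -146.0]]
scr 1017 [455.5 214.4] [149.8 111.6] 81.58 rack: [-246.5  185.2] corners rack [[-298.0, 108.0], [-187.0, 113.0], [-195.0, 263.0], [-306.0, 257.0]]
side batten 729 56.8 [[602.2000122070312, -287.3999938964844], [627.4000244140625, -292.3999938964844], [737.0999755859375, 255.60000610351562], [711.9000244140625, 260.70001220703125]] [559.  26.]
 yaw -0.1995 O [661.2 -14.2] [-8.8  0.  11.1] [-312.6  246.3]
 divider in rack 141 [[-107.8, -8.5], [-9.7, 10.9]]
btn 456 [ 500.1 -222.2] [105.6 157.6] 6.93 rack: [-116.6 -235.9] corners rack [[-192.0, -178.0], [-142.0, -327.0], [-42.0, -294.0], [-91.0, -144.0]]
scr 745 [457.4 215.3] [154.1 106.6] 81.78 rack: [-245.2  184.5] corners rack [[-294.0, 105.0], [-188.0, 111.0], [-196.0, 264.0], [-303.0, 258.0]]
```

```bash
cat >> h.py <<'E'
from scipy.spatial.transform import Rotation as Ro
from cell import read_state
O=np.array([660.5,-15.2]);YAW=-0.1975
EX=np.array([np.cos(YAW),np.sin(YAW)]);EY=np.array([-EX[1],EX[0]])
W=lambda r:O+r[0]*EX+r[1]*EY
K=lambda w:((np.array(w)[...,:2]-O)@np.c_[EX,EY])
def go(xy,z,head):
    s=read_state();R=Ro.from_rotvec(s['eef_rot']).as_matrix();h=np.arctan2(R[1,0],R[0,0])
    d=R.T@(np.r_[xy,z]-s['eef_pos']);r=(h-head+np.pi)%(2*np.pi)-np.pi
    print('offset',d.round(1),'roll',round(r,3),'t',round(s['t'],2),'q7',round(s['q'][6],2))
E
python3 - <<'E'
from h import *
n='scene';X=cloud(n,np.load(n+'0.npy'));A,r=rect(X,(165,115,228,155),36,54);print('yellow',np.round(cv2.boxPoints(r)).tolist())
c=np.array([499,-222.4]);u=np.array([np.cos(.117),np.sin(.117)])
print('rackcarton',K(c));go(c-90*u,240,.117);go(c-90*u,42,.117)
E
```

```text
yellow [[151.0, -312.0], [194.0, -457.0], [303.0, -425.0], [260.0, -280.0]]
rackcarton [-117.70398761 -234.86136613]
offset [ 3.150e+02 -2.989e+02  3.000e-01] roll 0.205 t 0.1 q7 -0.21
offset [ 315.  -298.5  198.3] roll 0.205 t 0.1 q7 -0.21
```

```bash
python3 -m inch '[{"offset":[20,-19,0],"roll":0.02,"grip":1},{"offset":[55,-52,0],"roll":0.05,"grip":1},{"offset":[82,-78,0],"roll":0.08,"grip":1},{"offset":[110,-104,0],"roll":0.1,"grip":1},{"offset":[138,-131,0],"roll":0.12,"grip":1},{"offset":[166,-158,0],"roll":0.15,"grip":1},{"offset":[194,-184,0],"roll":0.18,"grip":1},{"offset":[222,-211,0],"roll":0.205,"grip":1},{"offset":[245,-233,0],"roll":0.205,"grip":1},{"offset":[260,-246,0],"roll":0.205,"grip":1}]'
python3 - <<'E'
from h import *
c=np.array([499,-222.4]);u=np.array([np.cos(.117),np.sin(.117)])
go(c-90*u,42,.117)
E
```

```text
t: 0.93
eef_pos: [375.8, -296.9, 240.7]
eef_rot: [-3.135, -0.19, 0.0]
force: [0.7, -0.9, -0.0]
grip_width: 0.998
grip_force: 0.0
offset [ 41.3 -59.3 198.7] roll 0.004 t 0.93 q7 -0.96
```

```bash
python3 -m inch '[{"offset":[20,-30,5],"roll":0.004,"grip":1},{"offset":[41,-59,20],"roll":0.004,"grip":1},{"offset":[41,-59,50],"roll":0.004,"grip":1},{"offset":[41,-59,80],"roll":0.004,"grip":1},{"offset":[41,-59,110],"roll":0.004,"grip":1},{"offset":[41,-59,140],"roll":0.004,"grip":1},{"offset":[41,-59,165],"roll":0.004,"grip":1},{"offset":[41,-59,185],"roll":0.004,"grip":1},{"offset":[41,-59,197],"roll":0.004,"grip":1},{"offset":[41,-59,199],"roll":0.004,"grip":1}]'
python3 - <<'E'
from h import *
p,d=camera('wrist');cv2.imwrite('pics/w1.png',p);s=read_state();print(s['eef_pos'],s['eef_rot'],s['force'],camera_info('wrist'))
E
```

```text
t: 1.77
eef_pos: [406.7, -236.6, 39.6]
eef_rot: [-3.134, -0.177, 0.005]
force: [1.4, 0.4, 0.5]
grip_width: 1.001
grip_force: 0.0Traceback (most recent call last):
  File "<stdin>", line 2, in <module>
NameError: name 'camera' is not defined
```

```bash
python3 -m inch '[{"offset":[6,0,0],"roll":0,"grip":1},{"offset":[12,0,0],"roll":0,"grip":1},{"offset":[16,0,0],"roll":0,"grip":1},{"offset":[20,0,0],"roll":0,"grip":1},{"offset":[24,0,0],"roll":0,"grip":1},{"offset":[28,0,0],"roll":0,"grip":1},{"offset":[32,0,0],"roll":0,"grip":1},{"offset":[36,0,0],"roll":0,"grip":1},{"offset":[40,0,0],"roll":0,"grip":1},{"offset":[40,0,0],"roll":0,"grip":1}]'
cat >> h.py <<'E'
from cell import camera
def look(n,c,tag,clip=105):
    p,d=camera(n);cv2.imwrite(f'pics/{tag}.png',p);a=cloud(n,d).reshape(-1,3)
    return p,a
E
python3 - <<'E'
from h import *
p,a=look('scene',0,'s1');s=read_state();print(s['eef_pos'],K(s['eef_pos']),s['force'])
cv2.imwrite('pics/s1c.png',cv2.resize(p[100:310,100:380],None,fx=2.8,fy=2.8,interpolation=cv2.INTER_CUBIC))
E
```

```text
t: 2.6
eef_pos: [449.1, -233.0, 41.8]
eef_rot: [3.137, 0.178, 0.002]
force: [-0.1, 0.2, 0.6]
grip_width: 0.998
grip_force: 0.0
[ 448.91845848 -232.96575285   41.76102364] [-164.73875671 -255.04864999] [-0.23268089 -0.78810021  0.19638035]
```

View pics/s1c.png

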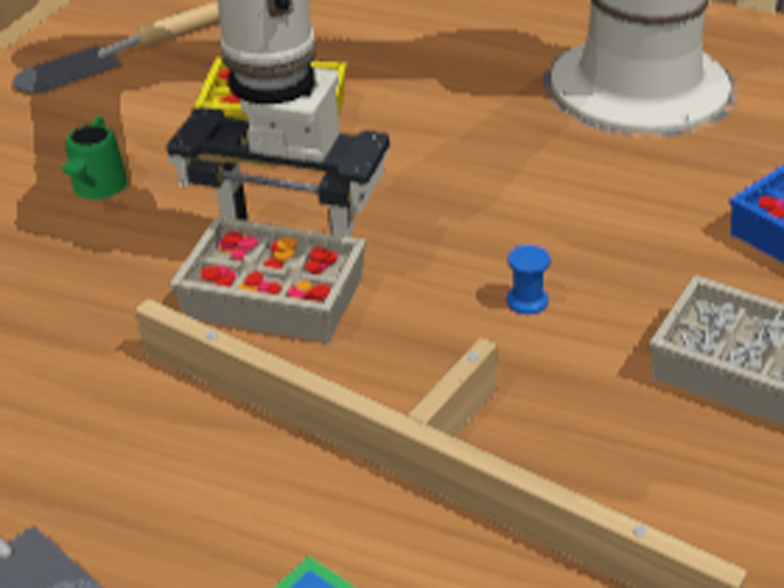

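The carton (scene crop) is in contact with both fingers at about (230,220) and (345,225), and the other objects are untouched. Next I rotate it square while advancing.

Run:
```python
from h import *
go(W((-132,-243)),41,YAW)
```

```text
offset [34.9 -1.5  0.8] roll 0.311 t 2.65 q7 -1.4
```

```bash
python3 -m inch '[{"offset":[4,0,0],"roll":0.03,"grip":1},{"offset":[8,0,0],"roll":0.07,"grip":1},{"offset":[12,0,0],"roll":0.11,"grip":1},{"offset":[16,-1,0],"roll":0.15,"grip":1},{"offset":[20,-1,0],"roll":0.19,"grip":1},{"offset":[24,-1,0],"roll":0.23,"grip":1},{"offset":[28,-1,0],"roll":0.27,"grip":1},{"offset":[32,-1,0],"roll":0.31,"grip":1},{"offset":[35,-1,0],"roll":0.31,"grip":1},{"offset":[35,-1,0],"roll":0.31,"grip":1}]'
cat >> h.py <<'E'
def carton(n,O2,c,tag,z=(40,54)):
    # carton rim: minAreaRect, rack frame; excludes gripper via low saturation & distance
    p,a=look(n,0,tag);k=K(a)
    m=(a[:,2]>z[0])&(a[:,2]<z[1])&(np.hypot(*(k-c).T)<100)&(k[:,0]<-1)&(abs(k[:,1])>11)
    s=read_state();R=Ro.from_rotvec(s['eef_rot']).as_matrix();l=(a-s['eef_pos'])@R
    m&=~((abs(l[:,0])<12)&(abs(l[:,1])<75)&(l[:,2]<20))
    C=k[m].astype(np.float32);r=cv2.minAreaRect(C);b=cv2.boxPoints(r)
    print(n,len(C),'c',np.round(r[0],1),np.round(r[1],1),'ang',round(r[2],1),'TCP',K(s['eef_pos']).round(1),np.percentile(C,[1,99],axis=0).round(1).tolist())
E
python3 - <<'E'
from h import *
for n in ['scene','side']: carton(n,0,(-70,-240),n+'2')
print(read_state()['force'])
E
```

```text
t: 3.48
eef_pos: [483.4, -227.9, 41.7]
eef_rot: [-3.126, 0.307, -0.001]
force: [0.4, 0.0, 0.4]
grip_width: 1.0
grip_force: 0.0
scene 1012 c [ -66.7 -238.8] [153.  106.8] ang 89.9 TCP [-132.  -243.5] [[-119.4, -311.5], [-14.5, -163.0]]
side 265 c [ -65.7 -235.1] [105.6 151.3] ang 0.4 TCP [-132.2 -243.7] [[-118.4, -310.1], [-13.7, -161.0]]
[-0.65280506  0.0903563  -0.17467701]
```

The carton is square at rack (-66,-237). Now I back off, lift and go round to its outer end.

```bash
python3 -m inch '[{"offset":[-10,0,0],"roll":0,"grip":1},{"offset":[-25,0,0],"roll":0,"grip":1},{"offset":[-30,0,-20],"roll":0,"grip":1},{"offset":[-30,0,-50],"roll":-0.05,"grip":0.6},{"offset":[-30,0,-80],"roll":-0.15,"grip":0.1},{"offset":[-25,10,-90],"roll":-0.27,"grip":0.1},{"offset":[-15,30,-90],"roll":-0.39,"grip":0.1},{"offset":[0,55,-90],"roll":-0.51,"grip":0.1},{"offset":[20,75,-90],"roll":-0.63,"grip":0.1},{"offset":[40,90,-90],"roll":-0.75,"grip":0.1}]'
python3 - <<'E'
from h import *
go(W((-68,-350)),130,YAW+np.pi/2);go(W((-68,-350)),42,YAW+np.pi/2)
E
```

```text
t: 4.42
eef_pos: [502.8, -327.3, 131.9]
eef_rot: [3.019, 0.862, -0.002]
force: [0.7, -0.3, -0.0]
grip_width: 0.566
grip_force: 0.0
offset [ 9.6 26.9  1.9] roll -0.817 t 4.42 q7 -0.81
offset [ 9.7 26.8 89.9] roll -0.817 t 4.42 q7 -0.81
```

```bash
python3 -m inch '[{"offset":[3,9,0],"roll":-0.12,"grip":0.1},{"offset":[6,18,0],"roll":-0.24,"grip":0.1},{"offset":[10,27,0],"roll":-0.36,"grip":0.1},{"offset":[10,27,0],"roll":-0.48,"grip":0.1},{"offset":[10,27,0],"roll":-0.6,"grip":0.1},{"offset":[10,27,0],"roll":-0.72,"grip":0.1},{"offset":[10,27,20],"roll":-0.817,"grip":0.1},{"offset":[10,27,50],"roll":-0.817,"grip":0.1},{"offset":[10,27,75],"roll":-0.817,"grip":0.1},{"offset":[10,27,88],"roll":-0.817,"grip":0.1}]'
python3 - <<'E'
from h import *
go(W((-66,-350)),42,YAW+np.pi/2);carton('scene',0,(-66,-237),'scene3');go(W((-65,-184)),42,YAW+np.pi/2)
E
```

```text
t: 5.25
eef_pos: [524.1, -341.4, 40.6]
eef_rot: [-2.43, -1.985, 0.003]
force: [-1.0, -0.1, -0.2]
grip_width: 0.55
grip_force: 0.0
offset [-3.3  3.8 -1.4] roll -0.003 t 5.25 q7 -0.16
scene 1020 c [ -62.9 -238.1] [152.1 119.7] ang 89.6 TCP [ -70.6 -346.2] [[-119.4, -312.0], [-14.6, -163.1]]
offset [162.3   5.   -2.6] roll -0.003 t 5.3 q7 -0.16
```

```bash
python3 -m inch '[{"offset":[8,4,0],"roll":0,"grip":0.1},{"offset":[16,4,0],"roll":0,"grip":0.1},{"offset":[22,4,0],"roll":0,"grip":0.1},{"offset":[28,4,0],"roll":0,"grip":0.1},{"offset":[34,4,0],"roll":0,"grip":0.1},{"offset":[40,4,0],"roll":0,"grip":0.1},{"offset":[46,4,0],"roll":0,"grip":0.1},{"offset":[52,4,0],"roll":0,"grip":0.1},{"offset":[58,4,0],"roll":0,"grip":0.1},{"offset":[64,4,0],"roll":0,"grip":0.1}]'
python3 - <<'E'
from h import *
for n in ['scene','side']:carton(n,0,(-66,-195),n+'4')
go(W((-66,-186)),42,YAW+np.pi/2)
E
```

```text
t: 6.13
eef_pos: [543.7, -279.7, 43.8]
eef_rot: [2.433, 1.987, -0.0]
force: [-0.1, -1.5, 1.7]
grip_width: 0.551
grip_force: 1.1
scene 987 c [ -69.8 -206.9] [171.5 109.7] ang 89.5 TCP [ -62.6 -280.1] [[-121.2, -267.5], [-15.8, -123.0]]
side 485 c [ -61.6 -192.8] [120.9 150.2] ang 0.8 TCP [ -62.6 -280.4] [[-120.9, -266.9], [-15.1, -119.4]]
offset [94.4 -3.6  1.8] roll -0.001 t 6.23 q7 -0.27
```

```bash
python3 -m inch '[{"offset":[6,0,0],"roll":0,"grip":0.1},{"offset":[12,0,0],"roll":0,"grip":0.1},{"offset":[18,0,0],"roll":0,"grip":0.1},{"offset":[24,0,0],"roll":0,"grip":0.1},{"offset":[30,0,0],"roll":0,"grip":0.1},{"offset":[36,0,0],"roll":0,"grip":0.1},{"offset":[42,0,0],"roll":0,"grip":0.1},{"offset":[48,0,0],"roll":0,"grip":0.1},{"offset":[54,0,0],"roll":0,"grip":0.1},{"offset":[60,0,0],"roll":0,"grip":0.1}]'
python3 -m inch '[{"offset":[5,0,0],"roll":0,"grip":0.1},{"offset":[10,0,0],"roll":0,"grip":0.1},{"offset":[15,0,0],"roll":0,"grip":0.1},{"offset":[20,0,0],"roll":0,"grip":0.1},{"offset":[24,0,0],"roll":0,"grip":0.1},{"offset":[28,0,0],"roll":0,"grip":0.1},{"offset":[31,0,0],"roll":0,"grip":0.1},{"offset":[33,0,0],"roll":0,"grip":0.1},{"offset":[35,0,0],"roll":0,"grip":0.1},{"offset":[35,0,0],"roll":0,"grip":0.1}]'
python3 - <<'E'
from h import *
for n in ['scene','side']:carton(n,0,(-68,-97),n+'5')
E
```

```text
t: 7.07
eef_pos: [555.8, -220.6, 43.7]
eef_rot: [2.433, 1.988, 0.0]
force: [-0.5, -1.7, -0.2]
grip_width: 0.549
grip_force: 0.5
t: 7.9
eef_pos: [562.8, -186.5, 43.8]
eef_rot: [-2.433, -1.988, -0.001]
force: [0.6, -0.1, 0.2]
grip_width: 0.55
grip_force: 0.0
scene 1076 c [ -68.2 -101. ] [148.1 108. ] ang 89.8 TCP [ -62.1 -187.2] [[-120.3, -174.0], [-15.1, -28.3]]
side 526 c [-61.3 -93.5] [163.  119.6] ang 89.7 TCP [ -62.2 -187.3] [[-120.4, -174.4], [-13.9, -25.7]]
```

```bash
python3 -m inch '[{"offset":[-10,0,0],"roll":0,"grip":0.1},{"offset":[-22,0,0],"roll":0,"grip":0.1},{"offset":[-25,0,-20],"roll":0,"grip":0.1},{"offset":[-25,0,-55],"roll":0,"grip":0.1},{"offset":[-25,0,-90],"roll":0.1,"grip":0.5},{"offset":[-15,-25,-95],"roll":0.22,"grip":1},{"offset":[5,-50,-95],"roll":0.34,"grip":1},{"offset":[30,-75,-95],"roll":0.46,"grip":1},{"offset":[60,-95,-95],"roll":0.58,"grip":1},{"offset":[85,-98,-95],"roll":0.7,"grip":1}]'
python3 - <<'E'
from h import *
go(W((-160,-99)),135,YAW);go(W((-160,-99)),42,YAW)
E
```

```text
t: 8.83
eef_pos: [479.7, -84.2, 138.5]
eef_rot: [-2.971, -1.021, 0.006]
force: [0.5, -0.4, 0.4]
grip_width: 0.934
grip_force: 0.0
offset [5.6 0.2 3.5] roll 0.86 t 8.83 q7 -1.12
offset [ 5.9  0.3 96.5] roll 0.86 t 8.83 q7 -1.12
```

```bash
python3 -m inch '[{"offset":[0,0,0],"roll":0.12,"grip":1},{"offset":[0,0,0],"roll":0.24,"grip":1},{"offset":[0,0,0],"roll":0.36,"grip":1},{"offset":[0,0,0],"roll":0.48,"grip":1},{"offset":[0,0,0],"roll":0.6,"grip":1},{"offset":[0,0,0],"roll":0.72,"grip":1},{"offset":[0,0,20],"roll":0.86,"grip":1},{"offset":[0,0,50],"roll":0.86,"grip":1},{"offset":[0,0,80],"roll":0.86,"grip":1},{"offset":[0,0,95],"roll":0.86,"grip":1}]'
python3 - <<'E'
from h import *
carton('scene',0,(-68,-99),'scene6');go(W((-126,-99)),42,YAW);print(read_state()['force'])
E
```

```text
t: 9.67
eef_pos: [481.9, -85.6, 41.2]
eef_rot: [3.127, -0.301, -0.005]
force: [0.6, 0.8, 0.5]
grip_width: 1.0
grip_force: 0.0
scene 1128 c [ -82.3 -103.3] [136.8 152.2] ang 0.3 TCP [-162.7 -104.1] [[-149.2, -177.6], [-15.1, -28.3]]
offset [36.7 -4.8 -2.7] roll 0.006 t 9.72 q7 -1.99
[-0.77064987 -0.20755215 -1.81445828]
```

```bash
python3 -m inch '[{"offset":[8,-2,0],"roll":0,"grip":1},{"offset":[15,-3,0],"roll":0,"grip":1},{"offset":[20,-3,0],"roll":0,"grip":1},{"offset":[24,-3,0],"roll":0,"grip":1},{"offset":[28,-3,0],"roll":0,"grip":1},{"offset":[32,-3,0],"roll":0,"grip":1},{"offset":[35,-3,0],"roll":0,"grip":1},{"offset":[38,-3,0],"roll":0,"grip":1},{"offset":[40,-3,0],"roll":0,"grip":1},{"offset":[42,-3,0],"roll":0,"grip":1}]'
python3 - <<'E'
from h import *
for n in ['scene','side']:carton(n,0,(-57,-99),n+'7')
print(read_state()['force'])
E
```

```text
t: 10.55
eef_pos: [525.3, -89.2, 43.7]
eef_rot: [3.127, -0.298, -0.001]
force: [-2.7, 1.1, 1.1]
grip_width: 0.998
grip_force: 1.1
scene 907 c [ -53.5 -103.3] [103.6 153.3] ang 0.4 TCP [-117.5  -99. ] [[-104.8, -177.4], [-6.8, -27.5]]
side 227 c [-53.4 -92.4] [104.6 136.7] ang 0.3 TCP [-117.5  -99. ] [[-105.7, -157.6], [-1.3, -24.7]]
[ 0.14019487 -0.31931006 -0.05573043]
```

```bash
python3 -m inch '[{"offset":[1,0,0],"roll":0,"grip":1},{"offset":[1.5,0,0],"roll":0,"grip":1},{"offset":[2,0,0],"roll":0,"grip":1},{"offset":[2,0,0],"roll":0,"grip":1},{"offset":[2.5,0,0],"roll":0,"grip":1},{"offset":[2.5,0,0],"roll":0,"grip":1},{"offset":[3,0,0],"roll":0,"grip":1},{"offset":[3,0,0],"roll":0,"grip":1},{"offset":[3,0,0],"roll":0,"grip":1},{"offset":[3,0,0],"roll":0,"grip":1}]'
python3 -c "
from h import *
s=read_state();print(s['force'],K(s['eef_pos']))"
```

```text
t: 11.48
eef_pos: [526.4, -89.3, 43.4]
eef_rot: [3.127, -0.298, -0.006]
force: [-6.8, 2.3, 5.6]
grip_width: 0.998
grip_force: 3.6
[-6.84761077  2.28909659  5.5912186 ] [-116.94464203  -99.00854586]
```

Force of about 7 N: it is seated against the batten. Now the outer end again.

```bash
python3 -m inch '[{"offset":[-10,0,0],"roll":0,"grip":1},{"offset":[-25,0,0],"roll":0,"grip":1},{"offset":[-30,0,-20],"roll":0,"grip":1},{"offset":[-30,0,-55],"roll":-0.05,"grip":0.6},{"offset":[-30,10,-85],"roll":-0.15,"grip":0.1},{"offset":[-25,30,-90],"roll":-0.27,"grip":0.1},{"offset":[-10,55,-90],"roll":-0.39,"grip":0.1},{"offset":[10,80,-90],"roll":-0.51,"grip":0.1},{"offset":[35,100,-90],"roll":-0.63,"grip":0.1},{"offset":[55,112,-90],"roll":-0.75,"grip":0.1}]'
python3 - <<'E'
from h import *
go(W((-59,-215)),42,YAW+np.pi/2)
E
```

```text
t: 12.32
eef_pos: [562.4, -214.7, 134.3]
eef_rot: [3.015, 0.87, 0.003]
force: [0.1, -0.6, 0.7]
grip_width: 0.564
grip_force: 0.0
offset [-1.6 -1.7 92.3] roll -0.811 t 12.32 q7 -1.03
```

```bash
python3 -m inch '[{"offset":[-2,-2,0],"roll":-0.12,"grip":0.1},{"offset":[-2,-2,0],"roll":-0.24,"grip":0.1},{"offset":[-2,-2,0],"roll":-0.36,"grip":0.1},{"offset":[-2,-2,0],"roll":-0.48,"grip":0.1},{"offset":[-2,-2,0],"roll":-0.6,"grip":0.1},{"offset":[-2,-2,0],"roll":-0.72,"grip":0.1},{"offset":[-2,-2,20],"roll":-0.81,"grip":0.1},{"offset":[-2,-2,50],"roll":-0.81,"grip":0.1},{"offset":[-2,-2,78],"roll":-0.81,"grip":0.1},{"offset":[-2,-2,91],"roll":-0.81,"grip":0.1}]'
python3 - <<'E'
from h import *
carton('scene',0,(-53,-99),'scene8');go(W((-59,-172)),42,YAW+np.pi/2);print(read_state()['force'])
E
```

```text
t: 13.15
eef_pos: [556.9, -209.6, 39.7]
eef_rot: [-2.432, -1.986, 0.001]
force: [-0.6, -0.7, -0.7]
grip_width: 0.549
grip_force: 0.0
scene 914 c [ -55.7 -103.1] [102.4 153.1] ang 0.4 TCP [ -64.6 -210.7] [[-105.1, -177.1], [-6.9, -27.6]]
offset [38.7  5.4 -3.6] roll -0.004 t 13.2 q7 -0.41
[-0.45169089 -0.89489054 -0.23036816]
```

```bash
python3 -m inch '[{"offset":[7,2,0],"roll":0,"grip":0.1},{"offset":[13,4,0],"roll":0,"grip":0.1},{"offset":[18,4,0],"roll":0,"grip":0.1},{"offset":[22,4,0],"roll":0,"grip":0.1},{"offset":[26,4,0],"roll":0,"grip":0.1},{"offset":[29,4,0],"roll":0,"grip":0.1},{"offset":[32,4,0],"roll":0,"grip":0.1},{"offset":[34,4,0],"roll":0,"grip":0.1},{"offset":[35.5,4,0],"roll":0,"grip":0.1},{"offset":[37,4,0],"roll":0,"grip":0.1}]'
python3 - <<'E'
from h import *
for n in ['scene','side']:carton(n,0,(-53,-86),n+'9')
s=read_state();print(s['force'],K(s['eef_pos']))
E
```

```text
t: 14.03
eef_pos: [569.7, -174.3, 42.8]
eef_rot: [2.433, 1.987, -0.0]
force: [-1.0, -2.6, 1.1]
grip_width: 0.55
grip_force: 1.1
scene 883 c [-57.  -87.8] [146.9 104.6] ang 89.7 TCP [ -57.8 -173.3] [[-106.4, -160.5], [-7.0, -15.4]]
side 494 c [-54.6 -74.4] [173.9 107. ] ang 90.0 TCP [ -57.9 -173.3] [[-106.7, -160.6], [-1.5, -12.0]]
[ 0.22739286 -1.56793593  1.21727622] [ -57.87156573 -173.32944524]
```

```bash
python3 -m inch '[{"offset":[1,0,0],"roll":0,"grip":0.1},{"offset":[2,0,0],"roll":0,"grip":0.1},{"offset":[2,0,0],"roll":0,"grip":0.1},{"offset":[3,0,0],"roll":0,"grip":0.1},{"offset":[3,0,0],"roll":0,"grip":0.1},{"offset":[4,0,0],"roll":0,"grip":0.1},{"offset":[4,0,0],"roll":0,"grip":0.1},{"offset":[4.5,0,0],"roll":0,"grip":0.1},{"offset":[4.5,0,0],"roll":0,"grip":0.1},{"offset":[4.5,0,0],"roll":0,"grip":0.1}]'
python3 - <<'E'
from h import *
s=read_state();print(s['force'],K(s['eef_pos']))
E
```

```text
t: 14.97
eef_pos: [570.6, -169.3, 42.6]
eef_rot: [-2.433, -1.987, -0.0]
force: [-0.1, -1.0, -0.6]
grip_width: 0.551
grip_force: 0.4
[-0.09907916 -0.99577958 -0.62701789] [ -57.96831872 -168.71634556]
```

```bash
python3 -m inch '[{"offset":[0.5,0,0],"roll":0,"grip":0.1},{"offset":[1,0,0],"roll":0,"grip":0.1},{"offset":[1.5,0,0],"roll":0,"grip":0.1},{"offset":[2,0,0],"roll":0,"grip":0.1},{"offset":[2.5,0,0],"roll":0,"grip":0.1},{"offset":[3,0,0],"roll":0,"grip":0.1},{"offset":[3.5,0,0],"roll":0,"grip":0.1},{"offset":[4,0,0],"roll":0,"grip":0.1},{"offset":[4,0,0],"roll":0,"grip":0.1},{"offset":[4,0,0],"roll":0,"grip":0.1}]'
python3 - <<'E'
from h import *
for n in ['scene','side']:carton(n,0,(-53,-84),n+'10')
s=read_state();print(s['force'],K(s['eef_pos']))
E
```

```text
t: 15.8
eef_pos: [570.8, -168.1, 42.6]
eef_rot: [2.433, 1.985, -0.004]
force: [-1.4, -7.1, 0.4]
grip_width: 0.552
grip_force: 3.3
scene 799 c [-57.4 -84.3] [142.4 102.9] ang 89.7 TCP [ -57.9 -167.6] [[-106.5, -154.8], [-6.8, -14.3]]
side 442 c [-54.6 -71.6] [105.6 167.6] ang 0.2 TCP [ -57.9 -167.5] [[-106.4, -154.9], [-2.0, 1.9]]
[-2.20154858 -7.18092242  0.41224836] [ -57.91969682 -167.5325297 ]
```

Seated on the divider with 7 N. I'll retract and check.

```bash
python3 -m inch '[{"offset":[-10,0,0],"roll":0,"grip":0.1},{"offset":[-22,0,0],"roll":0,"grip":0.1},{"offset":[-25,0,-20],"roll":0,"grip":0.1},{"offset":[-25,0,-55],"roll":0,"grip":0.1},{"offset":[-25,0,-90],"roll":0.1,"grip":0.5},{"offset":[-15,-25,-95],"roll":0.22,"grip":1},{"offset":[5,-50,-95],"roll":0.34,"grip":1},{"offset":[30,-75,-95],"roll":0.46,"grip":1},{"offset":[60,-95,-95],"roll":0.58,"grip":1},{"offset":[82,-98,-95],"roll":0.7,"grip":1}]'
python3 - <<'E'
from h import *
s=read_state()
for n in ['scene','side']:carton(n,0,(-53,-80),n+'11')
go(W((-155,-84)),42,YAW)
a=cv2.imread('pics/side11.png')[110:250,150:310];b=cv2.imread('pics/scene11.png')[150:310,140:320]
f=lambda i:cv2.resize(i,(395,395*i.shape[0]//i.shape[1]),interpolation=cv2.INTER_CUBIC)
a,b=f(a),f(b);h=min(len(a),len(b));cv2.imwrite('pics/both11.png',np.hstack([a[:h],b[:h]]))
E
```

```text
t: 16.73
eef_pos: [488.2, -63.5, 137.6]
eef_rot: [-2.968, -1.025, 0.004]
force: [-0.7, 0.3, -0.2]
grip_width: 0.939
grip_force: 0.0
scene 840 c [-57.5 -86.2] [147.9 103.5] ang 89.8 TCP [-158.1  -75.9] [[-106.7, -158.7], [-6.7, -13.8]]
side 428 c [-54.4 -73.1] [171.9 106.7] ang 89.9 TCP [-156.5  -78.2] [[-105.7, -156.8], [-1.7, 11.3]]
offset [-3.7  4.9 96.6] roll 0.87 t 16.83 q7 -1.17
```

View pics/both11.png

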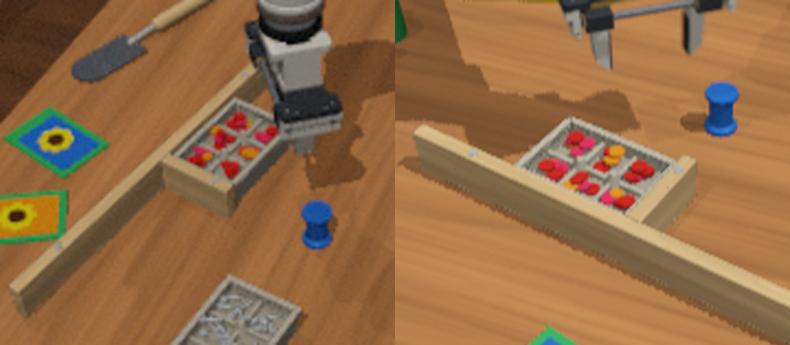

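Both crops show the carton seated in the corner: against the batten along (165,155)-(250,95) on the left crop, and against the divider at (660,195) on the right. The reel and screw carton are undisturbed. One last gentle nudge against the batten will make it certain.

```bash
python3 -m inch '[{"offset":[-4,3,0],"roll":0.12,"grip":1},{"offset":[-4,5,0],"roll":0.24,"grip":1},{"offset":[-4,5,0],"roll":0.36,"grip":1},{"offset":[-4,5,0],"roll":0.48,"grip":1},{"offset":[-4,5,0],"roll":0.6,"grip":1},{"offset":[-4,5,0],"roll":0.72,"grip":1},{"offset":[-4,5,20],"roll":0.87,"grip":1},{"offset":[-4,5,50],"roll":0.87,"grip":1},{"offset":[-4,5,80],"roll":0.87,"grip":1},{"offset":[-4,5,95],"roll":0.87,"grip":1}]'
python3 - <<'E'
from h import *
go(W((-117,-86)),43,YAW);print(read_state()['force'])
E
```

```text
t: 17.67
eef_pos: [490.5, -73.1, 40.0]
eef_rot: [-3.126, 0.313, 0.004]
force: [-1.2, -0.0, 0.9]
grip_width: 1.0
grip_force: 0.0
offset [38.4 -4.2 -3.1] roll -0.002 t 17.67 q7 -2.03
[-1.23316476e+00 -2.39704620e-04  9.07971441e-01]
```

```bash
python3 -m inch '[{"offset":[8,-2,0],"roll":0,"grip":1},{"offset":[16,-3,0],"roll":0,"grip":1},{"offset":[23,-3,0],"roll":0,"grip":1},{"offset":[28,-3,0],"roll":0,"grip":1},{"offset":[32,-3,0],"roll":0,"grip":1},{"offset":[35,-3,0],"roll":0,"grip":1},{"offset":[37,-3,0],"roll":0,"grip":1},{"offset":[38.5,-3,0],"roll":0,"grip":1},{"offset":[40,-3,0],"roll":0,"grip":1},{"offset":[41,-3,0],"roll":0,"grip":1}]'
python3 - <<'E'
from h import *
s=read_state();print(s['force'],K(s['eef_pos']))
E
```

```text
t: 18.5
eef_pos: [529.4, -77.0, 42.2]
eef_rot: [3.125, -0.313, -0.009]
force: [-9.7, 2.0, 7.0]
grip_width: 1.001
grip_force: 4.6
[-9.67210687  2.04151022  6.98156624] [-116.39359816  -86.32025337]
```

```bash
python3 -m inch '[{"offset":[-4,0,0],"roll":0,"grip":1},{"offset":[-12,0,0],"roll":0,"grip":1},{"offset":[-22,0,0],"roll":0,"grip":1},{"offset":[-28,0,-10],"roll":0,"grip":1},{"offset":[-30,0,-35],"roll":0,"grip":1},{"offset":[-30,0,-65],"roll":0,"grip":1},{"offset":[-30,0,-95],"roll":0,"grip":1},{"offset":[-30,0,-120],"roll":0,"grip":1},{"offset":[-30,0,-130],"roll":0,"grip":1},{"offset":[-30,0,-130],"roll":0,"grip":1}]'
python3 - <<'E'
from h import *
s=read_state()
for n in ['scene','side']:carton(n,0,(-53,-80),n+'12')
X=cloud('scene',camera('scene')[1])
for k,roi,z in [('reel',(275,182,303,216),(10,70)),('mug',(448,205,510,262),(15,100)),('can',(115,138,152,175),(10,70)),('scr',(328,195,410,255),(32,60))]:
    A,r=rect(X,roi,*z);print(k,np.round(r[0]),np.round(r[1]))
E
```

```text
t: 19.33
eef_pos: [504.8, -71.7, 176.0]
eef_rot: [3.124, -0.314, 0.01]
force: [0.1, 0.1, -0.4]
grip_width: 0.999
grip_force: 0.0
scene 809 c [-56.7 -85.7] [148.2 101.9] ang 89.8 TCP [-142.8  -86.2] [[-105.1, -158.5], [-7.3, -13.8]]
side 435 c [-53.5 -72.3] [104.6 171.2] ang 0.1 TCP [-143.8  -86.4] [[-104.9, -155.7], [-1.9, 11.9]]
reel [433.   2.] [37. 39.]
mug [426. 460.] [101.  80.]
can [ 421. -474.] [112.  51.]
scr [403. 222.] [150. 216.]
```

View pics/scene12.png

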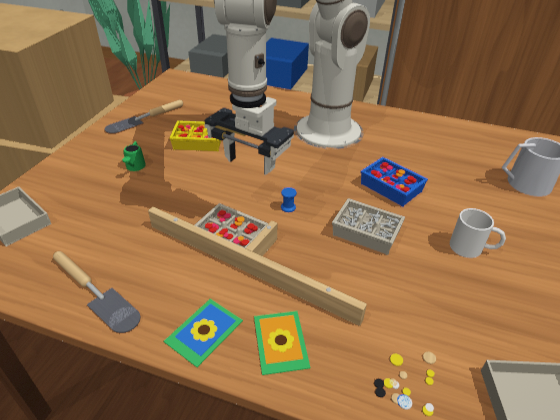

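The carton is in the corner at (232,227). The reel, mug, can and screw carton have not moved, and the gripper is clear.

```bash
python3 -c "
from cell import job
print(job.hand_in())"
```

```text
the job is handed in; nothing more can be done
None
```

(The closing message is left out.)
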